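Open the combination lock and hand it over by its shackle

TASK

The tool cupboard's combination lock lies shut in its pocket in the white foam box. Turn its black dial clockwise until the red pointer has clicked in at the green mark; then pull the steel shackle open, and by the open shackle lift the lock out of the box and finish while holding it there, upright and still, about 10 cm above where it lay. Leave the pot, the jar and the spray bottle where they are, and do not take the lock out before its shackle is open.

Things in the scene. Friction and masses are not known exactly. Their poses are not given: they have to be found in the camera images.
- crate_rim (a point): centre of the white foam box at rim height, 42 mm above the table. Box fixed, 180 mm along its x, 260 mm along its y. The lock's pocket, 146 x 70 mm, 30 mm deep, is centred 78 mm to its +y; the rest is an open compartment with pot and jar
- lock_centre (a point): centre of the lock's dark steel case, 140 x 64 x 40 mm along its x, y, z (z up). Loose in the pocket, 3 mm play all round; top 52 mm above the table. On its top: dial (axis at x = -40 mm), shackle (middle at x = +40 mm), both at y = 0
- dial_grip (a point): on the dial's axis, 24 mm above the case top, 76 mm above the table: height to grip. Black round knob, 36 mm across, top 35.5 mm above the case; a red pointer stripe on its top and side along its own x. This frame turns with the dial
- dial (a joint): dial angle (rad), anticlockwise from above positive; 0 = pointer at the green mark, towards the shackle. Starts at 1.0 to 2.3: turn clockwise. Clicks every 0.349 rad, resisting 0.05 N m, springs to the nearest click when let go; can overrun the mark (stops -1.3, +2.9). Only within 0.1 of 0 can the shackle be pulled; that then blocks the dial
- lock_mark (a point): centre of the green mark on the white scale ring, on the case top, 30.5 mm from the dial's axis towards the shackle
- shackle_bar (a point): centre of the shackle's crossbar: square steel bar 46 mm long (lock's x), 10 mm wide (lock's y), 10 mm high, 44 mm above the case top (96 mm above the table) while shut; two 10 mm legs 36 mm apart go into the case. Pinch it from above across its width
- shackle (a joint): how far the shackle is pulled out (m): 0 shut, 0.018 fully open at its stop. It takes 1 to 2 N, less than the lock weighs, so lifting the bar straight up opens it first, then lifts the lock
- lock: the whole lock, 0.45 to 0.7 kg; origin at the centre of the case's underside, axes as at lock_centre. It balances 8 mm from the shackle's middle towards the dial, so it hangs nearly level from the bar
- crate: the white foam box; origin under its centre on the table
- pot: small terracotta flower pot, 62 mm across, 62 mm high, in the open compartment; origin at its underside
- jar: amber glass jar with green cap, 48 mm across, 60 mm high, in the open compartment; origin at its underside
- sprayer: white spray bottle with blue head, 54 mm across, 150 mm high, on the table beyond the compartment's side of the box; origin at its underside
Things that resemble listed ones, but are neither listed nor needed, are in the scene too. Of the things that look like the lock, the middle-sized one is meant.

How it is judged (in metres and radians):
On the way, in this order (a step that is already met when the one before it is completed fails the run):
1. the dial has clicked in at the green mark, the shackle still shut (value of joint dial between -0.12 and 0.12 rad and value of joint shackle below 0.006 m), for 0.1 s.
2. the shackle is pulled open (value of joint shackle above 0.014 m), for 0.1 s.
At the end, for the whole second after the job is handed in: The lock hangs upright (tilt under 0.4 rad), still and clear of the box from the fingers on its shackle bar; shackle out over 14 mm, dial at the green mark (0.2 rad); case centre over 70 mm above where it lay (0.102 to 0.25 m above the table), within 0.2 m of the box's centre (value of joint dial between -0.2 and 0.2 rad and value of joint shackle above 0.014 m and height (world z) of lock_centre between 0.102 and 0.25 m and horizontal distance between lock_centre and crate_rim below 0.2 m and angle between lock's own z axis and vertical below 0.4 rad and contact force between the fingers and lock above 2 N and distance between the grasp point and shackle_bar below 0.035 m and contact force between lock and crate below 0.1 N and linear speed of lock below 0.03 m/s); the arm keeps its last pose, push and grip.
It fails at once if the lock was taken out of the box with its shackle shut (height (world z) of lock_centre above 0.057 m and value of joint shackle below 0.008 m).
It fails at once if the pot was disturbed (distance of pot from where it was at the start of the episode above 0.03 m).
It fails at once if the jar was disturbed (distance of jar from where it was at the start of the episode above 0.03 m).
It fails at once if the spray bottle was disturbed (distance of sprayer from where it was at the start of the episode above 0.03 m).
It also fails if it takes over 48 s, if anything falls off the work surface, if the arm or the gripper's body presses on something with over 40 N, if the wrist force passes 120 N, or if a joint passes its speed limit or range.

ROBOT

A 6-joint arm with a two-finger parallel gripper is mounted at the origin on the work surface. World frame = base frame: x ahead of the robot, y to its left, z up, the work surface at z = 0. Lengths are in mm, angles in degrees, forces in N, time in s.
With the tool pointing down it reaches from about 300 to 825 mm from the base axis. Payload 5.4 kg.
Tool frame: the origin (TCP) lies midway between the tips of the shut fingers; the grasp point (between the pads) lies ctrl.tcp_to_grasp behind it (ctrl.tcp_to_grasp is the distance from the TCP to the grasp point, in mm); y points along the fingers, x is the direction in which the jaws open and shut, and the axes are right-handed (so a half turn about y gives the same grasp; the last joint's range is limited). The gripper opens to 92 mm and grips with 3 to 60 N. Pads are 20 mm wide; open, the fingers measure 128 mm over their backs; the gripper's body (75 mm by 189 mm) begins 69 mm behind the grasp point.
Start: joints at [57.634, 9.076, 91.501, -0, 79.423, -12.038], TCP at [199.765, 539.166, 186.601] pointing down, gripper open.
Joint ranges: [-166.64, 166.64], [-54.1, 131.32], [10.49, 154.53], [-73.88, 253.88], [9.74, 151.15], [-171.62, 171.62]. Speed limits (degrees/s): [147.25, 147.25, 180, 180, 180, 180].

INTERFACE

Orientations are given as a 3x3 rotation matrix whose columns are the frame's x, y, z axes.
In Python, from cell import ctrl gives the robot as it stands.
- The arm moves only by the tool move_arm, never from a script. Its argument "deltas" is one flat list of numbers, 5 for each row, row after row: the finger opening in cm, from 0 to 9.19, then the shift along the tool's x, y, z in cm, then the turn about the tool's y in rad. In form: [gripper, x, y, z, spin, gripper, x, y, z, spin, ...]. A call has 1 to 5 rows; each row shifts and turns the commanded pose from where the row before left it, along the tool's axes as they then stand; what a row does not reach is not made up. A row lasts 1/8 s, in which the tool goes at most 62.5 mm and 10.7 degrees, less where a joint would pass 70% of its speed; a pose out of reach is approached as far as the arm can. A call is refused whole if a number of a shift passes 6.25 or a number of a turn 0.188, either way. A call with a gripper value outside its range is refused whole. The fingers move at their own pace and stop on an object; "newtons" is the grip in N (left out, the last holds). Time passes only in rows, so rows that do not move let the fingers close. It gives the time, the measured TCP pose, the force and the opening at its end, in the units of the state.
- ctrl.state(): the state, without advancing time (a new reading comes with each control period).
- ctrl.camera(name): name is "scene" or "top" or "wrist"; returns (picture, depth): 384x512x3 uint8, red, green, blue; 384x512 float32, mm along the optical axis (not along the pixel's ray), 0 where there is no reading.
- ctrl.calibration(name): a dict with "fovy" (degrees; the focal length in pixels is half the picture's height over the tangent of half this angle, whatever the lens; pixels are square), "cx", "cy" (the principal point, pixels), "R" (3x3) and "t" (3): a world point X has camera coordinates R X + t. Camera axes: x right, y down, z forward; pixel columns grow to the right and rows downward; lengths in mm; the calibration is good to about 2 mm. A picture is of the moment at which its call begins: read the wrist's pose just before it. calibration takes no time and is no camera call; for the wrist camera it gives the pose at the moment of the call.
- ctrl.job_done(): hands the job in, once; it reports no verdict.
The state is a dict: "time": time; "joint_pos": joint angles; "qvel": joint speeds; "joint_torque": joint torques, N m; "tcp_pos": TCP position; "ee_rot": TCP orientation; "wrist_force": force on the tool from outside, world axes, zero at the start; "moment": the same for the moment, N m; "finger_gap": opening from 0.0 (shut) to 1.0 (fully open).
Only numpy, scipy, OpenCV 4.12 (cv2) and the standard library are available. Lean on these libraries where they do the work, as an engineer would, in place of code of your own. Each camera call takes 0.05 s, during which the arm holds its last target.

## Working session

There is one attempt and no reset: what is moved stays moved. The work goes in short steps, Python scripts to look and compute and a tool call to move; the robot and the scene stay as the last step left them, time stands still between calls to the robot, and variables do not carry over. Pictures are saved under pics/ and viewed, and the job is handed in when it is done.

Besides the shell and the picture viewer there is one more tool, called after "Call:" by a JSON object that holds its "name" and its "arguments", one argument or row to a line. move_arm: Moves the arm, as the interface text tells. Its arguments: {"type":"object","properties":{"deltas":{"type":"array"},"newtons":{"type":"number"}},"required":["deltas"]}

```bash
mkdir -p pics; ls; cat > h.py <<'E'
import numpy as np,cv2
from cell import ctrl
def grab(n,f):
    c=ctrl.calibration(n);p,d=ctrl.camera(n)
    cv2.imwrite(f'pics/{f}.png',p[:,:,::-1]);np.savez(f'pics/{f}.npz',p=p,d=d,**{k:np.array(v) for k,v in c.items()})
def load(f):return dict(np.load(f'pics/{f}.npz'))
def ray(o,u,v,z):
    f=192/np.tan(np.radians(o['fovy'])/2)
    r=o['R'].T@np.array([(u-o['cx'])/f,(v-o['cy'])/f,1]);c=-o['R'].T@o['t']
    return c+r*(z-c[2])/r[2]
def proj(o,X):
    f=192/np.tan(np.radians(o['fovy'])/2);c=o['R']@X+o['t'];return f*c[0]/c[2]+o['cx'],f*c[1]/c[2]+o['cy']
E
python3 - <<'E'
from h import *
print(ctrl.state(),ctrl.tcp_to_grasp)
for n in('top','scene','wrist'):
    grab(n,n+'0');print(n,ctrl.calibration(n))
E
```

```text
pics
{'time': 0.0, 'joint_pos': array([ 5.76333692e+01,  9.11423711e+00,  9.15703414e+01,  8.81140799e-04,
        7.94237490e+01, -1.20389359e+01]), 'qvel': array([-0.02281029, -0.00583327, -0.01961949, -0.00575943,  0.09231325,
       -0.00218663]), 'joint_torque': array([ 8.19805300e-04, -3.85547948e+01, -3.22124505e+01,  7.02815666e-02,
        3.76147684e-02, -1.16008459e-04]), 'tcp_pos': array([199.40602341, 538.60028722, 185.61943522]), 'ee_rot': array([[ 3.47390670e-01, -1.02491114e-03, -9.37719933e-01],
       [ 9.37718676e-01, -1.58884306e-03,  3.47391941e-01],
       [-1.84593568e-03, -9.99998213e-01,  4.09129063e-04]]), 'wrist_force': array([-0.23033846,  0.57803055, -0.69564492]), 'moment': array([-0.01824535, -0.0080481 ,  0.01407661]), 'finger_gap': 1.0008156057355502} 18.700000000000003
top {'fovy': 49.27311201244381, 'cx': 254.00012335338374, 'cy': 195.7645562164493, 'R': array([[-0.01173913, -0.99968285, -0.02227992],
       [-0.99758392,  0.01323445, -0.06819956],
       [ 0.06847279,  0.02142548, -0.99742289]]), 't': array([   9.73048076,  582.90602018, 1074.70528853])}
scene {'fovy': 44.29880485971837, 'cx': 262.9111906219002, 'cy': 192.0692025975009, 'R': array([[-0.31307515,  0.94961322, -0.01478805],
       [ 0.79881435,  0.25487288, -0.54491783],
       [-0.51369211, -0.18241314, -0.83835903]]), 't': array([ 169.49171012, -388.57902106, 1545.38441674])}
wrist {'fovy': 67.33813094313602, 'cx': 249.9497553781457, 'cy': 192.62096185249447, 'R': array([[ 0.34715859,  0.93780515, -0.00155083],
       [ 0.89516778, -0.33088113,  0.29865082],
       [ 0.27956314, -0.10506745, -0.95436119]]), 't': array([-575.13714855,  -34.01520046,  392.91963045])}
```

View pics/top0.png

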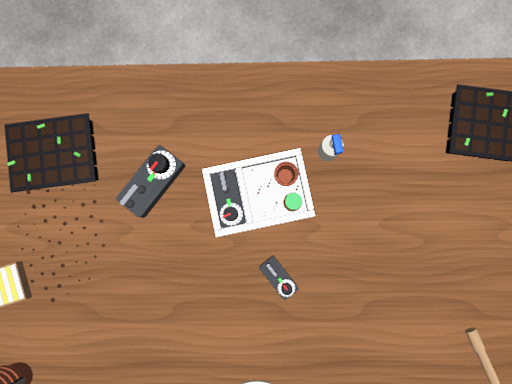

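View pics/scene0.png

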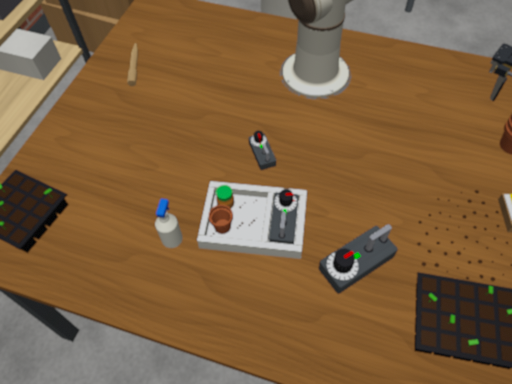

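View pics/wrist0.png

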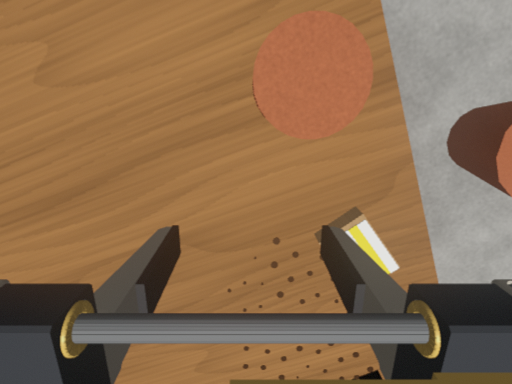

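The top view shows the box centred at about (258,192). The target lock is in its left pocket at about (230,198), with its dial at (230,213) and the shackle towards (224,180). The spray bottle is at (333,147). Next I'll take rough positions.

```bash
python3 - <<'E'
from h import *
o=load('top0');p=o['p'];im=p[130:310,100:360,::-1]
cv2.imwrite('pics/topz.png',cv2.resize(im,None,fx=3,fy=3,interpolation=cv2.INTER_CUBIC))
hsv=cv2.cvtColor(p,cv2.COLOR_RGB2HSV)
w=((hsv[...,1]<40)&(hsv[...,2]>170)).astype(np.uint8);w[:140]=0;w[245:]=0;w[:,:195]=0;w[:,318:]=0
c=max(cv2.findContours(w,0,2)[0],key=cv2.contourArea);r=cv2.minAreaRect(c);print(r)
for q in cv2.boxPoints(r):print(q,ray(o,*q,42).round(1))
for n,q,z in(('dial',(230,213),87),('bar',(224,180),101),('jar',(293,201),60),('pot',(286,174),62)):print(n,ray(o,*q,z).round(1))
E
```

```text
((257.9530029296875, 192.20693969726562), (70.10678100585938, 101.9735107421875), 78.02386474609375)
[200.80229 168.49649] [653.8 138.5  42. ]
[300.55624 147.33655] [ 704.9 -119.5   42. ]
[315.1037  215.91739] [ 528. -153.   42.]
[215.34976 237.07733] [477.2 101.8  42. ]
dial [536.8  60.3  87. ]
bar [616.8  73.2 101. ]
jar [565.8 -96.2  60. ]
pot [634.  -79.7  62. ]
```

View pics/topz.png

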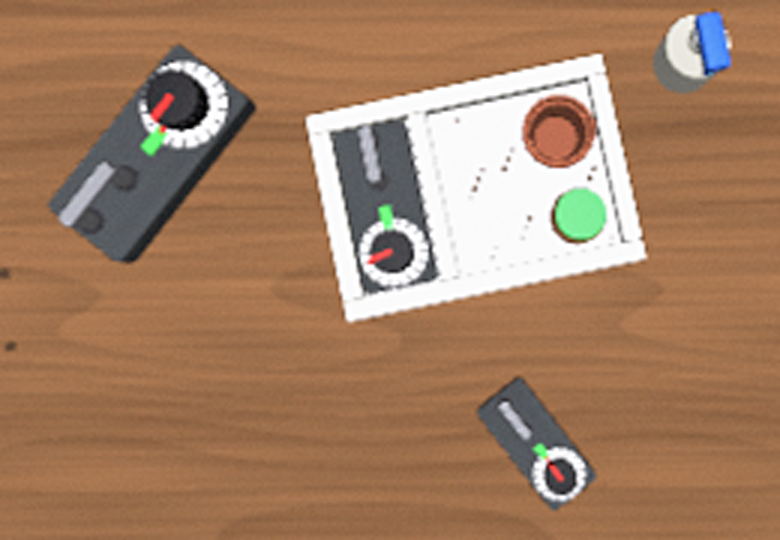

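Call:
{"name": "move_arm", "arguments": {
  "deltas": [9, 0, -0.5, 0, 0.17, 9, 0, -0.5, 0, 0.17, 9, 0, -0.5, 0, 0.17, 9, 0, -0.5, 0, 0.17, 9, 0, -0.5, 0, 0.17]
}}

```text
time: 0.78
tcp_pos: [199.6, 538.9, 211.4]
ee_rot: [[0.936, -0.0, -0.353], [0.353, -0.001, 0.936], [-0.001, -1.0, -0.0]]
wrist_force: [-0.8, 0.2, 0.1]
finger_gap: 0.98
```

```bash
cat >> h.py <<'E'
def tool(P,s=None):
    s=s or ctrl.state();return s['ee_rot'].T@(np.array(P)-s['tcp_pos'])/10
def ang(s=None):
    s=s or ctrl.state();x=s['ee_rot'][:,0];return np.degrees(np.arctan2(x[1],x[0]))
E
python3 - <<'E'
from h import *
s=ctrl.state();c=ctrl.calibration('wrist');R=c['R'];C=-R.T@c['t']
print(s['tcp_pos'],ang(s),s['joint_pos'],'cam in tool',s['ee_rot'].T@(C-s['tcp_pos']),'fwd tool',s['ee_rot'].T@R[2])
print(tool([575-40,68-13,206],s))
E
```

```text
[199.64607348 538.92872598 211.35115233] 20.64428280421538 [5.76309212e+01 8.15014533e+00 8.97229408e+01 3.92583622e-04
 8.21704487e+01 3.69865769e+01] cam in tool [   0.54413542 -198.3449894    85.71651223] fwd tool [ 1.38816020e-04  9.54252504e-01 -2.99001905e-01]
[ 14.32068626   0.55216186 -57.10859908]
```

```bash
python3 - <<'E'
from h import *
print(tool([575,68,206]),tool([575,68,206])/10)
E
```

```text
[ 18.52216928   0.5496822  -57.30233672] [ 1.85221693  0.05496822 -5.73023367]
```

Call:
{"name": "move_arm", "arguments": {
  "deltas": [9, 1.85, 0, -5.7, 0, 9, 1.85, 0, -5.7, 0, 9, 1.85, 0, -5.7, 0, 9, 1.85, 0, -5.7, 0, 9, 1.85, 0, -5.7, 0]
}}

```text
time: 1.4
tcp_pos: [388.9, 304.5, 211.5]
ee_rot: [[0.934, 0.0, -0.358], [0.358, 0.0, 0.934], [0.0, -1.0, 0.0]]
wrist_force: [0.4, 0.2, 0.5]
finger_gap: 0.98
```

Call:
{"name": "move_arm", "arguments": {
  "deltas": [9, 1.85, 0, -5.7, 0, 9, 1.85, 0, -5.7, 0, 9, 1.85, 0, -5.7, 0, 9, 1.85, 0, -5.7, 0, 9, 1.85, 0, -5.7, 0]
}}

```text
time: 2.02
tcp_pos: [577.4, 71.4, 211.3]
ee_rot: [[0.934, -0.0, -0.358], [0.358, 0.0, 0.934], [-0.0, -1.0, 0.0]]
wrist_force: [0.1, -0.1, 0.2]
finger_gap: 0.98
```

Call:
{"name": "move_arm", "arguments": {
  "deltas": [9, 0, 0, 0, 0, 9, 0, 0, 0, 0]
}}

```text
time: 2.28
tcp_pos: [576.0, 73.5, 211.1]
ee_rot: [[0.934, -0.001, -0.358], [0.358, 0.001, 0.934], [-0.001, -1.0, 0.001]]
wrist_force: [0.5, 0.2, 0.6]
finger_gap: 0.98
```

```bash
python3 - <<'E'
from h import *
s=ctrl.state();print(s['time'],s['tcp_pos'],ang(s),s['joint_pos'],s['wrist_force'])
grab('wrist','w1')
E
```

```text
2.275 [575.95520017  73.48357796 211.09540499] 20.95472455238364 [-4.66214422e+00  9.05871674e+00  8.87399964e+01  2.54477594e-02
  8.22770590e+01 -2.56202774e+01] [0.53097149 0.24332061 0.62435339]
```

View pics/w1.png

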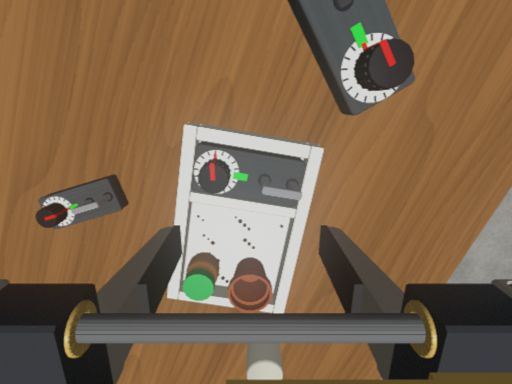

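Wrist view: the target lock has its dial at about (213,175), the green mark at (240,177) and the bar at (282,192). The pointer points up in the image, roughly 90° anticlockwise of the mark. I'll measure these next.

```bash
python3 - <<'E'
from h import *
o=load('w1');p=o['p'];h=cv2.cvtColor(p,cv2.COLOR_RGB2HSV)
x0,y0=170,120
def blob(m,name,z,all=False):
    mm=np.zeros_like(m,np.uint8);mm[y0:215,x0:330]=m[y0:215,x0:330]
    n,l,st,ce=cv2.connectedComponentsWithStats(mm)
    for i in np.argsort(-st[1:,4])[:3]+1:
        X=ray(o,*ce[i],z);print(name,st[i],ce[i].round(1),X.round(1))
blob((h[...,0]>45)&(h[...,0]<75)&(h[...,1]>150),'green',53)
blob(((h[...,0]<8)|(h[...,0]>172))&(h[...,1]>150),'red',87.5)
blob((h[...,2]<45),'black',87.5)
blob((h[...,2]>95)&(h[...,2]<160)&(h[...,1]<60),'grey',101)
blob((h[...,1]<60)&(h[...,2]>210),'white',53)
cv2.imwrite('pics/w1z.png',cv2.resize(p[130:210,180:320,::-1],None,fx=5.6,fy=5.6,interpolation=cv2.INTER_CUBIC))
# depths
d=o['d'];f=192/np.tan(np.radians(o['fovy'])/2)
v,u=np.mgrid[140:205,190:305];dd=d[v,u];P=np.stack([(u-o['cx'])/f*dd,(v-o['cy'])/f*dd,dd],-1)-o['t'];W=P@o['R']
Z=W[...,2]
for lo,hi in((84,92),(97,106),(47,57)):
    q=W[(Z>lo)&(Z<hi)];print(lo,len(q),q.mean(0).round(1),q.min(0).round(1),q.max(0).round(1))
    print(cv2.minAreaRect(q[:,:2].astype(np.float32)))
E
```

```text
green [234 173  13   8  75] [240.3 176.1] [566.3  65.8  53. ]
red [210 163   5  17  74] [211.9 171.2] [531.9  68.   87.5]
red [214 154   2   5   7] [214.7 155.9] [529.2  85.9  87.5]
grey [ 190  139  118   70 3119] [257.6 177.7] [582.   82.7 101. ]
grey [187 122 135  26 387] [253.2 134.1] [560.4 125.2 101. ]
grey [220 144  40   7  40] [239.5 147. ] [551.6 107.3 101. ]
white [ 190  193  105   22 1318] [232.3 206.8] [570.9  22.9  53. ]
white [ 197  128  113   30 1265] [252.6 142.2] [565.4 111.3  53. ]
white [176 126  20  89 988] [185.5 169.6] [498.6  48.9  53. ]
84 760 [538.5  61.4  87.7] [517.8  42.5  84.1] [633.7  84.2  91.9]
((576.3789672851562, 62.83295440673828), (117.2542953491211, 35.37428665161133), 3.7343482971191406)
97 349 [613.   76.  100.5] [590.7  66.5  97.1] [635.4  84.  103. ]
((613.2545166015625, 75.295654296875), (45.44510269165039, 10.349479675292969), 11.192026138305664)
47 3754 [576.   73.4  52.1] [500.9  24.8  47. ] [648.1 111.3  56.9]
((574.3675537109375, 67.54241943359375), (139.53384399414062, 64.22671508789062), 11.298294067382812)
```

View pics/w1z.png

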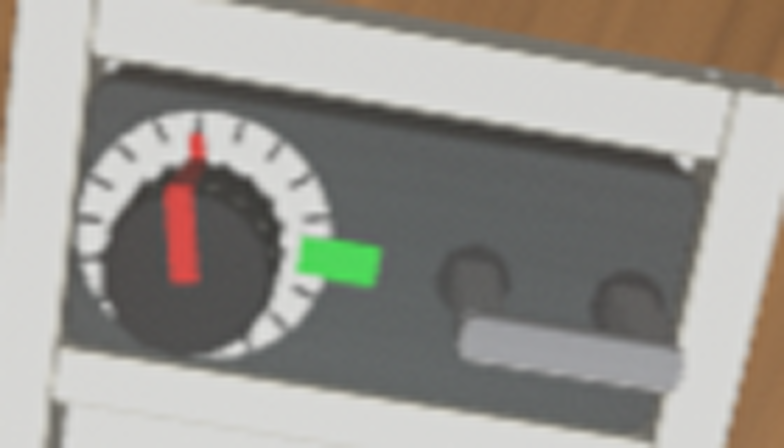

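```bash
python3 - <<'E'
from h import *
print(tool([535.1,59.7,57.3]))
E
```

```text
[-4.2999112  15.40587369  0.10366705]
```

Call:
{"name": "move_arm", "arguments": {
  "deltas": [5.4, -2.15, 3, 0.05, 0, 5.4, -2.15, 3, 0.05, 0, 5.4, 0, 2, 0, 0, 5.4, 0, 0, 0, 0, 5.4, 0, 0, 0, 0],
  "newtons": 20
}}

```text
time: 2.95
tcp_pos: [536.5, 59.4, 132.9]
ee_rot: [[0.933, 0.002, -0.359], [0.359, -0.0, 0.933], [0.002, -1.0, -0.001]]
wrist_force: [0.6, 0.0, 0.7]
finger_gap: 0.585
```

```bash
python3 - <<'E'
from h import *
print(tool([535.1,59.7,57.3]),ctrl.state()['finger_gap'],ang())
grab('wrist','w2')
E
```

```text
[-0.13771255  7.55742956  0.08412572] 0.5847950193385659 21.046346733703956
```

View pics/w2.png

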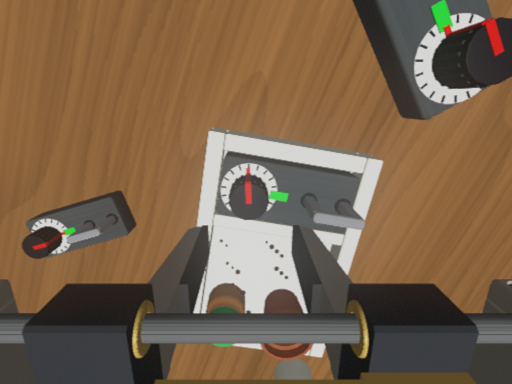

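The dial at (249,193) sits midway between the fingers, so I'll descend.

Call:
{"name": "move_arm", "arguments": {
  "deltas": [5.4, -0.14, 1.9, 0.08, 0, 5.4, 0, 1.9, 0, 0, 5.4, 0, 1.9, 0, 0, 5.4, 0, 1.85, 0, 0, 5.4, 0, 0, 0, 0]
}}

```text
time: 3.62
tcp_pos: [533.5, 59.1, 55.0]
ee_rot: [[0.934, -0.002, -0.358], [0.358, 0.0, 0.934], [-0.002, -1.0, 0.001]]
wrist_force: [0.6, 0.1, 0.5]
finger_gap: 0.587
```

Call:
{"name": "move_arm", "arguments": {
  "deltas": [2.8, 0, 0, 0, 0, 2.8, 0, 0, 0, 0, 2.8, 0, 0, 0, 0, 2.8, 0, 0, 0, 0]
}}

```text
time: 4.12
tcp_pos: [535.3, 58.8, 57.1]
ee_rot: [[0.934, 0.002, -0.358], [0.358, -0.0, 0.934], [0.002, -1.0, -0.001]]
wrist_force: [0.2, 0.8, 3.6]
finger_gap: 0.368
```

```bash
python3 - <<'E'
from h import *
s=ctrl.state();print(tool([535.1,59.7,57.3]),s['finger_gap']*91.9,ang(),s['wrist_force'],s['moment'])
grab('wrist','w3')
E
```

```text
[ 0.01082813 -0.02488737  0.08735571] 33.8116625932506 20.96786284408755 [0.24534201 0.84928175 3.63005944] [-0.02433873  0.00484774  0.01110131]
```

View pics/w3.png

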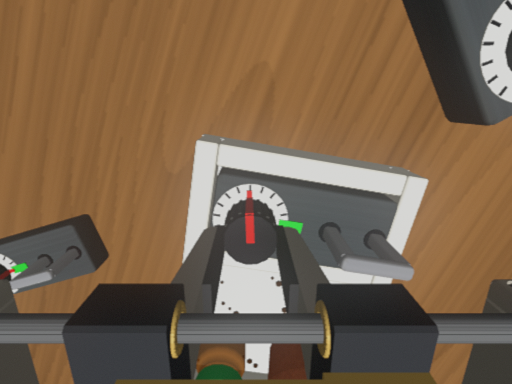

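The fingers hold the dial, so I'll turn it clockwise.

Call:
{"name": "move_arm", "arguments": {
  "deltas": [2.8, 0, 0, 0, 0.12, 2.8, 0, 0, 0, 0.12, 2.8, 0, 0, 0, 0.12, 2.8, 0, 0, 0, 0.12, 2.8, 0, 0, 0, 0.12]
}}

```text
time: 4.8
tcp_pos: [535.1, 59.4, 57.0]
ee_rot: [[0.972, 0.002, 0.235], [-0.235, 0.001, 0.972], [0.001, -1.0, 0.001]]
wrist_force: [-0.0, 1.4, 5.1]
finger_gap: 0.368
```

Call:
{"name": "move_arm", "arguments": {
  "deltas": [2.8, 0, 0, 0, 0.12, 2.8, 0, 0, 0, 0.12, 2.8, 0, 0, 0, 0.12, 2.8, 0, 0, 0, 0.12, 2.8, 0, 0, 0, 0]
}}

```text
time: 5.42
tcp_pos: [535.2, 59.1, 57.0]
ee_rot: [[0.756, 0.002, 0.655], [-0.655, 0.0, 0.756], [0.001, -1.0, 0.001]]
wrist_force: [0.1, 2.1, 5.2]
finger_gap: 0.372
```

```bash
python3 - <<'E'
from h import *
s=ctrl.state();print(tool([535.1,59.7,57.3]),s['finger_gap']*91.9,ang(),s['wrist_force'],s['moment'])
grab('wrist','w4')
E
```

```text
[-0.04213263 -0.02997417  0.04016591] 34.15037912070145 -40.92893346257925 [0.1271126  2.07097373 5.17858806] [ 0.22276952  0.10724364 -0.07016803]
```

View pics/w4.png

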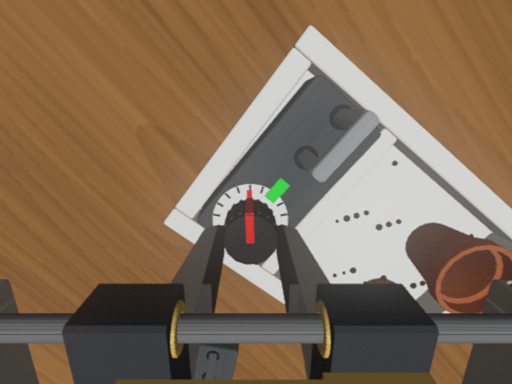

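The pointer turns with the tool and isn't slipping. About 0.66 rad remains.

Call:
{"name": "move_arm", "arguments": {
  "deltas": [2.8, 0, 0, 0, 0.12, 2.8, 0, 0, 0, 0.12, 2.8, 0, 0, 0, 0.12, 2.8, 0, 0, 0, 0.12, 2.8, 0, 0, 0, 0.12]
}}

```text
time: 6.1
tcp_pos: [535.1, 59.2, 57.0]
ee_rot: [[0.251, 0.002, 0.968], [-0.968, 0.0, 0.251], [0.0, -1.0, 0.002]]
wrist_force: [0.1, 0.3, 6.3]
finger_gap: 0.372
```

Call:
{"name": "move_arm", "arguments": {
  "deltas": [2.8, 0, 0, 0, 0.06, 2.8, 0, 0, 0, 0, 2.8, 0, 0, 0, 0]
}}

```text
time: 6.48
tcp_pos: [535.1, 59.1, 57.0]
ee_rot: [[0.196, 0.002, 0.981], [-0.981, 0.0, 0.196], [-0.0, -1.0, 0.002]]
wrist_force: [0.7, 1.2, 5.3]
finger_gap: 0.372
```

```bash
python3 - <<'E'
from h import *
s=ctrl.state();print(tool([535.1,59.7,57.3]),s['finger_gap']*91.9,ang(),s['wrist_force'],s['moment'])
grab('wrist','w5')
o=load('w5');cv2.imwrite('pics/w5z.png',cv2.resize(o['p'][60:270,170:340,::-1],None,fx=2.8,fy=2.8,interpolation=cv2.INTER_CUBIC))
E
```

```text
[-0.05460366 -0.02970572  0.0095387 ] 34.16903551911574 -78.69608743036245 [0.72582605 1.20599004 5.30316383] [ 0.22095812  0.17961535 -0.14389751]
```

View pics/w5z.png

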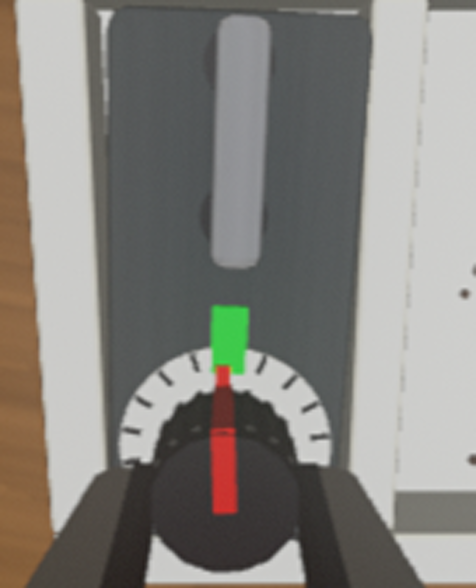

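The pointer is within a few degrees of the mark. I'll open the fingers so it can click in, then lift and check.

Call:
{"name": "move_arm", "arguments": {
  "deltas": [5.4, 0, 0, 0, 0, 5.4, 0, 0, 0, 0, 5.4, 0, 0, 0, 0, 5.4, 0, 0, 0, 0]
}}

```text
time: 7.02
tcp_pos: [534.2, 58.9, 55.8]
ee_rot: [[0.196, -0.001, 0.981], [-0.981, -0.0, 0.196], [-0.0, -1.0, -0.001]]
wrist_force: [0.6, 0.4, 0.1]
finger_gap: 0.588
```

Call:
{"name": "move_arm", "arguments": {
  "deltas": [5.4, 0, -2, 0, 0, 5.4, 0, -2, 0, 0, 5.4, 0, -2, 0, 0, 5.4, 0, -2, 0, 0, 5.4, 0, 0, 0, 0]
}}

```text
time: 7.65
tcp_pos: [535.7, 58.7, 137.7]
ee_rot: [[0.196, 0.004, 0.981], [-0.981, -0.0, 0.196], [0.001, -1.0, 0.003]]
wrist_force: [0.8, -0.0, 0.9]
finger_gap: 0.588
```

```bash
python3 - <<'E'
from h import *
s=ctrl.state();print(s['tcp_pos'],ang(s),s['wrist_force'])
grab('wrist','w6')
o=load('w6');cv2.imwrite('pics/w6z.png',cv2.resize(o['p'][60:250,160:340,::-1],None,fx=3.1,fy=3.1,interpolation=cv2.INTER_CUBIC))
p=o['p'];h=cv2.cvtColor(p,cv2.COLOR_RGB2HSV)
def big(m,z):
    mm=np.zeros_like(m,np.uint8);mm[60:260,170:340]=m[60:260,170:340]
    n,l,st,ce=cv2.connectedComponentsWithStats(mm)
    for i in np.argsort(-st[1:,4])[:3]+1:print(st[i],ce[i].round(1),ray(o,*ce[i],z).round(1))
big((h[...,0]>45)&(h[...,0]<75)&(h[...,1]>150),53);big(((h[...,0]<8)|(h[...,0]>172))&(h[...,1]>150),87.5)
d=o['d'];f=192/np.tan(np.radians(o['fovy'])/2)
v,u=np.mgrid[50:260,170:340];dd=d[v,u];P=np.stack([(u-o['cx'])/f*dd,(v-o['cy'])/f*dd,dd],-1)-o['t'];W=P@o['R'];W=W.reshape(-1,3)
Z=W[:,2];X=W[:,0]
for lo,hi,a,b in((85,91,510,560),(97,105,580,650),(49,56,500,650)):
    k=(Z>lo)&(Z<hi)&(X>a)&(X<b)&(abs(W[:,1]-68)<60);q=W[k]
    print(len(q),q.mean(0).round(1),cv2.minAreaRect(q[:,:2].astype(np.float32)))
E
```

```text
[535.71782182  58.74275767 137.65197719] -78.72272790914836 [ 0.80569951 -0.01590355  0.94295347]
[247 152   8  17 116] [250.4 159.3] [566.8  65.2  53. ]
[247 181   6  22 128] [249.4 191.6] [544.1  61.6  87.5]
[248 169   3   5  11] [249.4 170.8] [562.9  65.4  87.5]
1131 [536.3  60.6  87.7] ((535.7255859375, 60.53801727294922), (34.83903884887695, 34.759193420410156), 68.94210815429688)
739 [615.2  73.5 100.7] ((614.3368530273438, 73.38240814208984), (45.72574996948242, 9.95046329498291), 9.188209533691406)
6605 [586.9  69.2  52.2] ((575.4734497070312, 66.86280059814453), (137.93014526367188, 62.67213439941406), 9.47912311553955)
```

View pics/w6z.png

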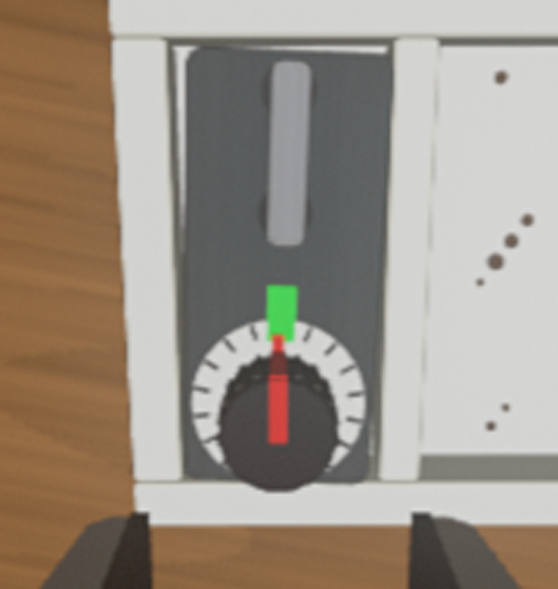

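The dial has clicked in at the mark: the pointer is at about 9.0° and the lock's yaw is about 9.3°. The bar is at (614.4, 73.4).

```bash
python3 - <<'E'
from h import *
print(tool([614.4,73.4,77.3]))
E
```

```text
[0.12981229 5.90719434 8.09098948]
```

Call:
{"name": "move_arm", "arguments": {
  "deltas": [5.4, 0.13, 0, 2.7, 0, 5.4, 0, 0, 2.7, 0, 5.4, 0, 0, 2.7, 0, 5.4, 0, 0, 0, 0.035, 5.4, 0, 0, 0, 0]
}}

```text
time: 8.32
tcp_pos: [612.8, 73.5, 134.9]
ee_rot: [[0.161, -0.002, 0.987], [-0.987, 0.0, 0.161], [-0.0, -1.0, -0.002]]
wrist_force: [0.1, -0.6, -0.7]
finger_gap: 0.589
```

```bash
python3 - <<'E'
from h import *
print(tool([614.4,73.4,77.3]),ang())
E
```

```text
[0.03405659 5.7623033  0.17514703] -80.75549735246955
```

Call:
{"name": "move_arm", "arguments": {
  "deltas": [5.4, 0, 2, 0, 0, 5.4, 0, 2, 0, 0, 5.4, 0, 1.8, 0, 0, 5.4, 0, 0, 0, 0, 5.4, 0, 0, 0, 0]
}}

```text
time: 8.95
tcp_pos: [614.4, 73.5, 78.4]
ee_rot: [[0.161, 0.001, 0.987], [-0.987, -0.0, 0.161], [0.0, -1.0, 0.001]]
wrist_force: [-0.1, -0.8, 0.8]
finger_gap: 0.586
```

Call:
{"name": "move_arm", "arguments": {
  "deltas": [0, 0, 0, 0, 0, 0, 0, 0, 0, 0, 0, 0, 0, 0, 0, 0, 0, 0, 0, 0, 0, 0, 0, 0, 0],
  "newtons": 40
}}

```text
time: 9.57
tcp_pos: [614.1, 73.5, 78.1]
ee_rot: [[0.161, -0.0, 0.987], [-0.987, -0.0, 0.161], [0.0, -1.0, -0.0]]
wrist_force: [0.1, 0.5, -0.7]
finger_gap: 0.063
```

```bash
python3 - <<'E'
from h import *
s=ctrl.state();print(tool([614.4,73.4,77.3]),s['finger_gap']*91.9,ang(),s['wrist_force'],s['moment'])
grab('wrist','w7')
E
```

```text
[0.01310426 0.07909456 0.03147269] 5.770180110960462 -80.72839357839456 [ 0.06653192  0.46636916 -0.74591738] [-0.06087933  0.18331807  0.01538139]
```

View pics/w7.png

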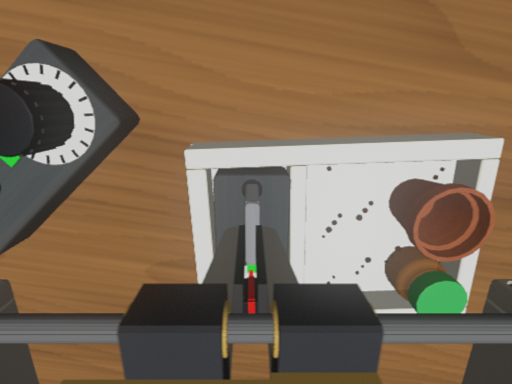

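The bar is gripped and the red pointer is still at the green mark. I'll lift slowly to open the shackle.

Call:
{"name": "move_arm", "arguments": {
  "deltas": [0, 0, -0.4, 0, 0, 0, 0, -0.4, 0, 0, 0, 0, -0.4, 0, 0, 0, 0, -0.4, 0, 0, 0, 0, 0, 0, 0]
}}

```text
time: 10.25
tcp_pos: [614.5, 73.4, 94.7]
ee_rot: [[0.161, 0.001, 0.987], [-0.987, -0.0, 0.161], [0.0, -1.0, 0.001]]
wrist_force: [0.5, 0.0, 0.8]
finger_gap: 0.005
```

```bash
python3 - <<'E'
from h import *
s=ctrl.state();print(s['tcp_pos'],s['finger_gap']*91.9,s['wrist_force'],s['moment'])
grab('wrist','w8');grab('scene','s8')
E
```

```text
[614.46957528  73.43966799  94.69989304] 0.43517792776250047 [0.53566832 0.00335468 0.7974451 ] [-0.00916571  0.22423389  0.01354105]
```

View pics/w8.png

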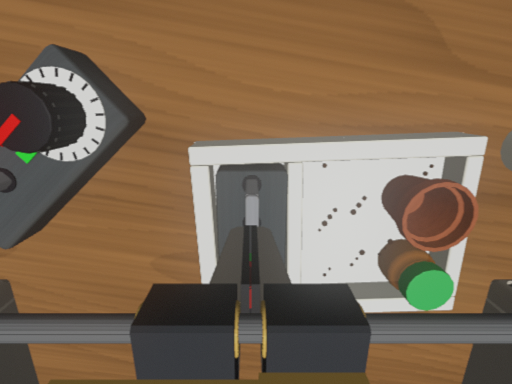

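```bash
python3 - <<'E'
from h import *
o=load('s8');cv2.imwrite('pics/s8z.png',cv2.resize(o['p'][120:290,170:420,::-1],None,fx=3,fy=3,interpolation=cv2.INTER_CUBIC))
o=load('w8');cv2.imwrite('pics/w8z.png',cv2.resize(o['p'][130:330,170:330,::-1],None,fx=3,fy=3,interpolation=cv2.INTER_CUBIC))
E
```

```text
(no output)
```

View pics/s8z.png

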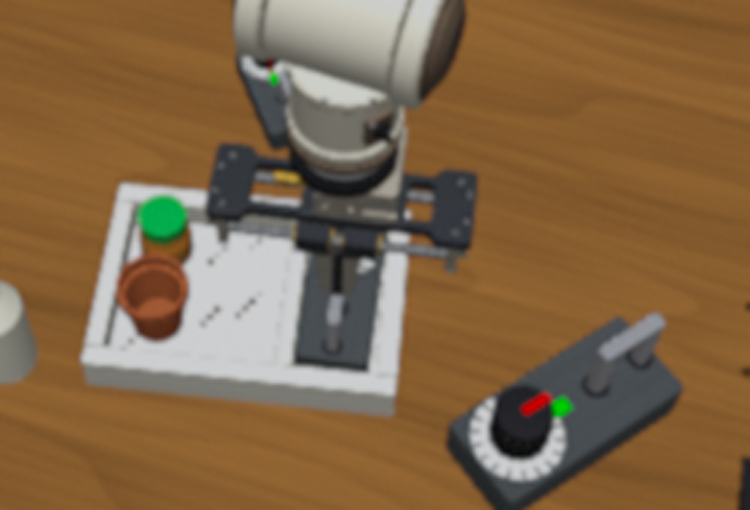

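View pics/w8z.png

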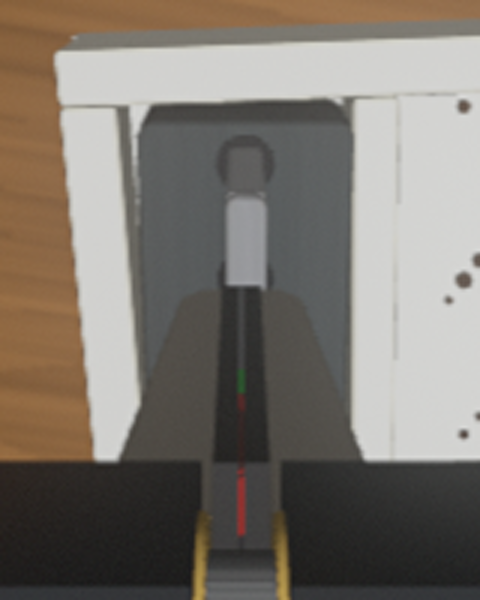

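The gap reads about 0, so the fingers shut without the bar between them. I'll check with depth where the bar and fingers really are.

```bash
python3 - <<'E'
from h import *
for n in('w7','w8'):
    o=load(n);d=o['d'];f=192/np.tan(np.radians(o['fovy'])/2)
    for u in (251,):
        for v in range(176,330,8):
            dd=d[v,u];P=(np.array([(u-o['cx'])/f*dd,(v-o['cy'])/f*dd,dd])-o['t'])@o['R'];print(n,v,u,P.round(1),o['p'][v,u])
for n,z in(('top','t9'),):grab(n,z)
o=load('t9');cv2.imwrite('pics/t9z.png',cv2.resize(o['p'][130:250,190:330,::-1],None,fx=5,fy=5,interpolation=cv2.INTER_CUBIC))
E
```

```text
w7 176 251 [642.5  78.1  50.9] [93 95 95]
w7 184 251 [636.9  77.2  54.5] [92 91 90]
w7 192 251 [636.9  77.2  76. ] [93 93 92]
w7 200 251 [636.8  77.3  93.7] [90 89 88]
w7 208 251 [634.   76.8 101.5] [153 154 157]
w7 216 251 [628.5  75.9 101.4] [153 155 157]
w7 224 251 [622.8  75.  101.3] [153 154 157]
w7 232 251 [616.7  74.  100.4] [151 153 156]
w7 240 251 [611.   73.1 100.6] [151 152 156]
w7 248 251 [605.6  72.2 101.6] [152 153 156]
w7 256 251 [599.6  71.2 101.6] [152 153 157]
w7 264 251 [593.1  70.1 101. ] [127 166 132]
w7 272 251 [557.   64.   53.9] [210  36  37]
w7 280 251 [553.9  63.5  61.4] [99 31 27]
w7 288 251 [553.4  63.5  72. ] [99 29 28]
w7 296 251 [553.8  63.6  82.8] [97 26 21]
w7 304 251 [551.1  63.2  89. ] [207  38  33]
w7 312 251 [543.8  62.   89. ] [210  36  31]
w7 320 251 [640.5  78.3 209.7] [79 78 78]
w7 328 251 [639.5  78.2 211.6] [105 106 106]
w8 176 251 [639.4  77.4  53.2] [73 73 71]
w8 184 251 [636.7  77.   68.9] [94 94 93]
w8 192 251 [637.1  77.2  92.2] [94 92 92]
w8 200 251 [634.5  76.8 102.5] [154 154 157]
w8 208 251 [628.2  75.8 101.4] [153 153 157]
w8 216 251 [622.3  74.8 101.5] [152 153 156]
w8 224 251 [616.2  73.8 101.5] [152 153 157]
w8 232 251 [625.   75.3 134. ] [60 60 59]
w8 240 251 [624.9  75.4 144.7] [58 58 57]
w8 248 251 [624.4  75.3 153.1] [58 58 57]
w8 256 251 [624.8  75.4 162.4] [45 67 45]
w8 264 251 [624.9  75.5 170.2] [68 44 42]
w8 272 251 [624.8  75.5 176.9] [45 37 37]
w8 280 251 [624.7  75.5 183.1] [44 37 34]
w8 288 251 [622.1  75.1 185.2] [80 58 57]
w8 296 251 [617.9  74.4 185. ] [117  57  56]
w8 304 251 [614.5  73.8 185.9] [116  56  54]
w8 312 251 [609.5  73.  185. ] [58 58 59]
w8 320 251 [641.5  78.4 227.1] [76 76 76]
w8 328 251 [639.   78.  227.3] [104 105 105]
```

View pics/t9z.png

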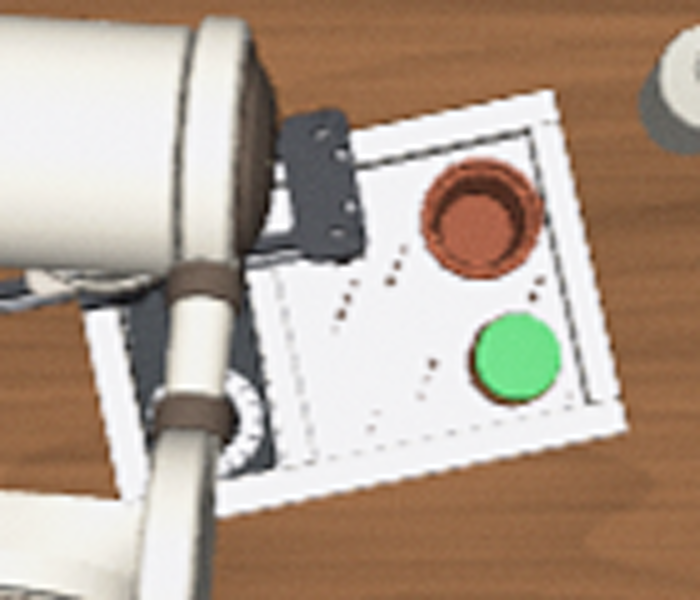

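```bash
python3 - <<'E'
from h import *
for n in('w7','w8'):
    o=load(n);d=o['d'];f=192/np.tan(np.radians(o['fovy'])/2)
    print(n)
    for v in range(216,300,8):
        r=[]
        for u in range(226,278,3):
            dd=d[v,u];P=(np.array([(u-o['cx'])/f*dd,(v-o['cy'])/f*dd,dd])-o['t'])@o['R'];r.append(int(round(P[2])))
        print(v,r)
o=load('w7');cv2.imwrite('pics/w7z.png',cv2.resize(o['p'][170:330,170:330,::-1],None,fx=3.7,fy=3.7,interpolation=cv2.INTER_CUBIC))
E
```

```text
w7
216 [52, 53, 52, 53, 51, 53, 99, 101, 101, 102, 100, 52, 52, 52, 51, 53, 51, 53]
224 [53, 53, 52, 53, 52, 54, 98, 101, 101, 100, 101, 53, 52, 52, 52, 53, 52, 51]
232 [116, 115, 116, 116, 118, 117, 117, 101, 101, 101, 117, 116, 115, 116, 115, 115, 116, 52]
240 [127, 127, 127, 127, 128, 129, 129, 102, 100, 100, 128, 128, 127, 128, 127, 127, 128, 128]
248 [137, 138, 136, 137, 138, 137, 132, 101, 102, 100, 136, 138, 137, 137, 138, 137, 137, 137]
256 [146, 147, 146, 146, 145, 146, 135, 101, 101, 101, 146, 146, 145, 146, 145, 146, 147, 146]
264 [154, 155, 154, 154, 153, 153, 136, 54, 102, 100, 153, 276, 153, 154, 154, 154, 154, 154]
272 [162, 161, 161, 160, 160, 160, 138, 53, 55, 53, 158, 160, 160, 161, 161, 162, 162, 161]
280 [168, 167, 167, 167, 166, 166, 139, 59, 62, 61, 159, 168, 167, 166, 168, 168, 168, 169]
288 [202, 174, 175, 169, 170, 169, 71, 71, 73, 73, 160, 169, 169, 169, 174, 174, 201, 203]
296 [203, 179, 179, 168, 169, 169, 82, 81, 83, 84, 162, 169, 169, 169, 179, 180, 206, 207]
w8
216 [52, 54, 52, 52, 53, 52, 52, 100, 102, 102, 100, 52, 52, 52, 52, 52, 52, 51]
224 [53, 52,
[... 217 characters left out ...]
5, 143, 143, 144, 144, 144, 52, 53]
248 [293, 153, 154, 153, 154, 154, 154, 154, 153, 154, 154, 154, 154, 153, 154, 154, 154, 152]
256 [163, 162, 163, 163, 162, 162, 162, 162, 162, 162, 162, 162, 163, 163, 163, 162, 163, 163]
264 [170, 171, 171, 171, 171, 170, 169, 170, 170, 170, 171, 171, 170, 172, 171, 170, 171, 171]
272 [178, 178, 178, 177, 178, 178, 177, 177, 177, 176, 177, 178, 178, 177, 178, 178, 178, 177]
280 [184, 184, 184, 184, 184, 183, 183, 183, 183, 183, 184, 184, 184, 185, 185, 184, 185, 293]
288 [219, 219, 218, 219, 190, 185, 186, 186, 186, 186, 186, 186, 190, 219, 218, 219, 219, 219]
296 [222, 223, 222, 222, 196, 186, 186, 186, 187, 186, 186, 187, 196, 222, 222, 222, 223, 222]
```

View pics/w7z.png

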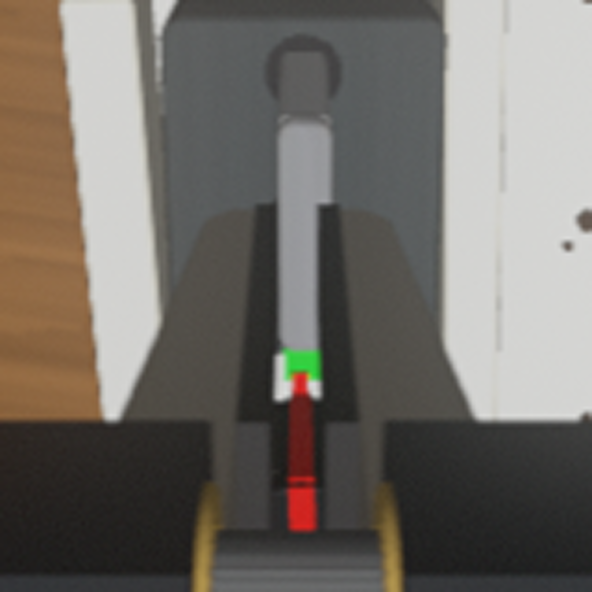

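```bash
python3 - <<'E'
from h import *
o=load('s8');d=o['d'];f=192/np.tan(np.radians(o['fovy'])/2)
for u in (280,282,284):
  for v in range(196,238,2):
    dd=d[v,u];P=(np.array([(u-o['cx'])/f*dd,(v-o['cy'])/f*dd,dd])-o['t'])@o['R'];print(u,v,P.round(0),o['p'][v,u])
for n in('w7','w8'):
    o=load(n);d=o['d'];f=192/np.tan(np.radians(o['fovy'])/2)
    for u in(235,262):
      for v in range(226,260,4):
        dd=d[v,u];P=(np.array([(u-o['cx'])/f*dd,(v-o['cy'])/f*dd,dd])-o['t'])@o['R'];print(n,u,v,P.round(0),o['p'][v,u])
print(-o['R'].T@o['t'])
E
```

```text
280 196 [631.  72. 230.] [86 75 54]
280 198 [640.  75. 237.] [110 100  76]
280 200 [639.  74. 227.] [93 88 78]
280 202 [627.  71. 199.] [63 55 43]
280 204 [626.  71. 189.] [53 52 49]
280 206 [624.  71. 178.] [60 58 54]
280 208 [626.  71. 171.] [62 60 55]
280 210 [625.  71. 160.] [59 57 53]
280 212 [625.  71. 153.] [57 56 51]
280 214 [625.  72. 144.] [57 55 52]
280 216 [626.  72. 135.] [57 55 52]
280 218 [625.  72. 125.] [ 96  98 102]
280 220 [617.  70. 102.] [127 129 135]
280 222 [624.  72. 105.] [133 136 142]
280 224 [628.  73. 102.] [146 149 155]
280 226 [634.  75. 104.] [143 145 152]
280 228 [639.  76. 103.] [104 105 108]
280 230 [636.  76.  87.] [87 87 89]
280 232 [637.  76.  80.] [87 88 90]
280 234 [639.  77.  73.] [87 88 89]
280 236 [638.  77.  60.] [74 74 76]
282 196 [543.  52.  89.] [56 52 48]
282 198 [610.  71. 189.] [97 94 90]
282 200 [638.  79. 228.] [115 115 115]
282 202 [619.  74. 188.] [61 59 61]
282 204 [620.  74. 182.] [42 41 43]
282 206 [624.  75. 180.] [22 23 23]
282 208 [624.  75. 171.] [21 22 22]
282 210 [626.  76. 165.] [22 21 23]
282 212 [624.  76. 154.] [21 21 
[... 1957 characters left out ...]
235 230 [623.  85. 129.] [81 78 72]
w8 235 234 [623.  85. 136.] [82 77 72]
w8 235 238 [623.  84. 141.] [83 79 74]
w8 235 242 [623.  84. 147.] [83 78 73]
w8 235 246 [623.  84. 152.] [82 79 74]
w8 235 250 [623.  84. 156.] [81 76 71]
w8 235 254 [624.  84. 161.] [81 76 70]
w8 235 258 [623.  83. 164.] [80 76 70]
w8 262 226 [625.  68. 123.] [86 86 84]
w8 262 230 [625.  69. 130.] [83 80 75]
w8 262 234 [626.  69. 136.] [84 80 76]
w8 262 238 [626.  69. 142.] [83 81 75]
w8 262 242 [625.  69. 146.] [82 79 75]
w8 262 246 [625.  69. 151.] [83 81 76]
w8 262 250 [626.  70. 156.] [81 78 72]
w8 262 254 [626.  70. 161.] [79 75 71]
w8 262 258 [626.  70. 165.] [80 77 72]
[698.37303893  88.06920794 293.13039996]
```

Both cameras show the real fingertips about 29 mm above the reported TCP: at about z = 107 with TCP 78, and at about 125 with TCP 95. They therefore closed above the bar, whose top is at 101, so nothing was pulled and the shackle is still shut. I'll reopen and go down by what the images show, watching the force.

Call:
{"name": "move_arm", "arguments": {
  "deltas": [5.4, 0, 0, 0, 0, 5.4, 0, 0, 0, 0, 5.4, 0, 0, 0, 0, 5.4, 0, 0, 0, 0, 5.4, 0, 0, 0, 0]
}}

```text
time: 11.02
tcp_pos: [614.1, 73.5, 94.1]
ee_rot: [[0.161, 0.0, 0.987], [-0.987, -0.0, 0.161], [0.0, -1.0, 0.0]]
wrist_force: [-0.1, 0.1, 0.9]
finger_gap: 0.527
```

Call:
{"name": "move_arm", "arguments": {
  "deltas": [5.4, 0, 0.8, 0, 0, 5.4, 0, 0.8, 0, 0, 5.4, 0, 0, 0, 0, 5.4, 0, 0, 0, 0]
}}

```text
time: 11.52
tcp_pos: [614.1, 73.5, 78.0]
ee_rot: [[0.161, -0.0, 0.987], [-0.987, -0.0, 0.161], [-0.0, -1.0, -0.0]]
wrist_force: [-0.4, 0.1, 0.3]
finger_gap: 0.588
```

```bash
python3 - <<'E'
from h import *
s=ctrl.state();print(s['time'],s['tcp_pos'],s['finger_gap']*91.9,s['wrist_force'],s['moment'])
grab('wrist','w10')
o=load('w10');d=o['d'];f=192/np.tan(np.radians(o['fovy'])/2)
v,u=np.mgrid[100:320,120:400];dd=d[v,u];P=np.stack([(u-o['cx'])/f*dd,(v-o['cy'])/f*dd,dd],-1)-o['t'];W=(P@o['R'])
T=(W-s['tcp_pos'])@s['ee_rot']  # tool coords
k=(abs(T[...,2])<14)&(abs(T[...,0])>20)&(abs(T[...,0])<70)
for a in range(-70,71,5):
    q=T[k&(abs(T[...,0]-a)<2.5)]
    if len(q): print(a,'lowest surfaces up-from-TCP',np.sort(-q[:,1])[:400:40].round(0))
E
```

```text
11.525 [614.08307496  73.46220742  78.01021285] 53.99435371464909 [-0.445989    0.10477092  0.25735002] [-0.02092645  0.11955264 -0.01288904]
-70 lowest surfaces up-from-TCP [-79. -77.]
-65 lowest surfaces up-from-TCP [-80. -78. -77.]
-55 lowest surfaces up-from-TCP [-38.]
-50 lowest surfaces up-from-TCP [-38. -36. -36. -36. -35.]
-45 lowest surfaces up-from-TCP [-37. -36. -36. -35. -35.  77.  86.  92.]
-40 lowest surfaces up-from-TCP [-63. -36. -36. -36. -35.  38.  47.  53.  60.  64.]
-35 lowest surfaces up-from-TCP [-67. -59. -50. -42. -37.  34.  41.  48.  54.  59.]
-30 lowest surfaces up-from-TCP [-31. -28. -27. -26.  30.  33.  37.  40.  43.  46.]
-25 lowest surfaces up-from-TCP [-27. -26. -26. -26. -25.]
-20 lowest surfaces up-from-TCP [-27. -26. -25.]
20 lowest surfaces up-from-TCP [-27. -26. -25.]
25 lowest surfaces up-from-TCP [-27. -26. -26. -26. -25.  30.  34.  38.  42.  46.]
30 lowest surfaces up-from-TCP [-31. -28. -27. -26.  30.  39.  46.  52.  57.  62.]
35 lowest surfaces up-from-TCP [-39. -36. -36. -35. -35.  36.  44.  50.  56.  61.]
40 lowest surfaces up-from-TCP [-38. -36. -36. -35. -35.  53.  62.  68.  73.  78.]
45 lowest surfaces up-from-TCP [-38. -36. -36. -35.  88.]
50 lowest surfaces up-from-TCP [-65.]
55 lowest surfaces up-from-TCP [-68. -66. -66. -65.]
60 lowest surfaces up-from-TCP [-67. -66. -66. -65.]
65 lowest surfaces up-from-TCP [-67. -66. -66. -65.]
70 lowest surfaces up-from-TCP [-67. -66.]
```

View pics/w10.png

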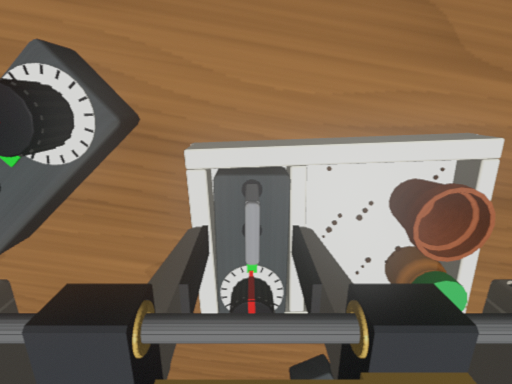

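Confirmed: the visible tips end about 29 mm above the reported TCP. The shackle and dial are undisturbed. I'll descend 25 mm more in small steps.

Call:
{"name": "move_arm", "arguments": {
  "deltas": [5.4, 0, 0.8, 0, 0, 5.4, 0, 0.8, 0, 0, 5.4, 0, 0.8, 0, 0, 5.4, 0, 0, 0, 0, 5.4, 0, 0, 0, 0]
}}

```text
time: 12.2
tcp_pos: [614.2, 73.5, 54.2]
ee_rot: [[0.161, 0.0, 0.987], [-0.987, -0.0, 0.161], [0.0, -1.0, 0.0]]
wrist_force: [-0.1, 0.1, 0.6]
finger_gap: 0.585
```

Call:
{"name": "move_arm", "arguments": {
  "deltas": [0, 0, 0, 0, 0, 0, 0, 0, 0, 0, 0, 0, 0, 0, 0, 0, 0, 0, 0, 0, 0, 0, 0, 0, 0],
  "newtons": 30
}}

```text
time: 12.82
tcp_pos: [614.3, 73.0, 54.2]
ee_rot: [[0.161, 0.0, 0.987], [-0.987, -0.001, 0.161], [0.001, -1.0, 0.0]]
wrist_force: [0.6, -2.4, -0.6]
finger_gap: 0.106
```

Call:
{"name": "move_arm", "arguments": {
  "deltas": [0, 0, 0, 0, 0, 0, 0, 0, 0, 0, 0, 0, 0, 0, 0]
}}

```text
time: 13.2
tcp_pos: [614.3, 73.2, 54.2]
ee_rot: [[0.161, 0.0, 0.987], [-0.987, -0.0, 0.161], [0.0, -1.0, 0.0]]
wrist_force: [0.4, -2.8, 0.6]
finger_gap: 0.103
```

```bash
python3 - <<'E'
from h import *
s=ctrl.state();print(s['time'],s['tcp_pos'],s['finger_gap']*91.9,s['wrist_force'],s['moment'])
grab('wrist','w11')
E
```

```text
13.2 [614.28199418  73.21906747  54.24328653] 9.4724079320774 [ 0.38754199 -2.76457958  0.59932139] [-0.52564531  0.06182076  0.02607776]
```

View pics/w11.png

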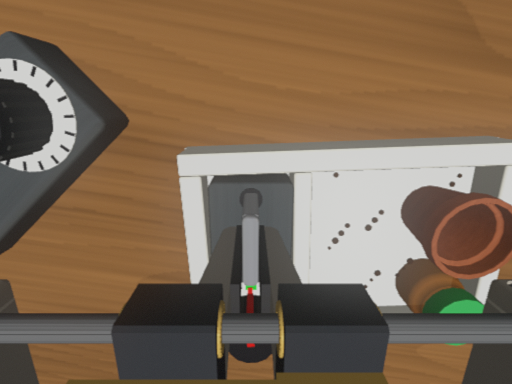

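The gap is steady at 9.5 mm, so the bar is held. The pointer is at the mark. I'll lift slowly.

Call:
{"name": "move_arm", "arguments": {
  "deltas": [0, 0, -0.3, 0, 0, 0, 0, -0.3, 0, 0, 0, 0, -0.3, 0, 0, 0, 0, -0.3, 0, 0, 0, 0, -0.2, 0, 0]
}}

```text
time: 13.88
tcp_pos: [613.9, 73.6, 68.2]
ee_rot: [[0.161, -0.0, 0.987], [-0.987, 0.0, 0.161], [-0.0, -1.0, -0.0]]
wrist_force: [-0.2, -1.8, -0.9]
finger_gap: 0.104
```

Call:
{"name": "move_arm", "arguments": {
  "deltas": [0, 0, 0, 0, 0, 0, 0, 0, 0, 0]
}}

```text
time: 14.12
tcp_pos: [614.0, 73.4, 68.2]
ee_rot: [[0.161, -0.0, 0.987], [-0.987, -0.0, 0.161], [0.0, -1.0, -0.0]]
wrist_force: [-0.6, -1.6, 0.3]
finger_gap: 0.099
```

```bash
python3 - <<'E'
from h import *
s=ctrl.state();print(s['time'],s['tcp_pos'],s['finger_gap']*91.9,s['wrist_force'],s['moment'])
grab('wrist','w12')
o=load('w12');d=o['d'];f=192/np.tan(np.radians(o['fovy'])/2)
for v in range(168,290,6):
    u=251;dd=d[v,u];P=(np.array([(u-o['cx'])/f*dd,(v-o['cy'])/f*dd,dd])-o['t'])@o['R'];print(v,P.round(1),o['p'][v,u])
for u,v in((225,190),(275,190),(225,215),(275,215)):
    dd=d[v,u];P=(np.array([(u-o['cx'])/f*dd,(v-o['cy'])/f*dd,dd])-o['t'])@o['R'];print(u,v,P.round(1),o['p'][v,u])
E
```

```text
14.125 [613.99656402  73.42915253  68.20842244] 9.08578512724943 [-0.59394341 -1.56812481  0.30205605] [-0.32915269  0.34024396  0.03171728]
168 [648.9  79.1  40.9] [205 204 198]
174 [643.7  78.2  39.3] [72 71 69]
180 [641.7  77.9  50.8] [93 96 96]
186 [637.9  77.3  54.2] [73 71 72]
192 [636.9  77.2  66.3] [95 94 93]
198 [637.3  77.3  81.3] [93 93 92]
204 [637.   77.3  92.5] [93 92 92]
210 [636.8  77.3 103. ] [94 94 94]
216 [636.9  77.4 112.9] [108 108 108]
222 [634.3  77.  115.5] [154 154 158]
228 [630.4  76.3 114.9] [153 154 157]
234 [626.5  75.7 114.5] [153 154 158]
240 [623.5  75.2 116.1] [153 155 158]
246 [619.1  74.4 114.9] [153 154 157]
252 [616.1  73.9 116.5] [154 155 158]
258 [611.7  73.2 115.6] [154 154 158]
264 [607.4  72.5 115.1] [153 154 157]
270 [603.6  71.9 115.4] [153 154 157]
276 [599.1  71.2 114.9] [152 153 157]
282 [595.5  70.6 115.7] [152 153 157]
288 [554.3  63.6  63.5] [99 28 29]
225 190 [631.5  96.5  54.1] [93 95 96]
275 190 [637.3  58.3  52.6] [95 97 97]
225 215 [610.5  93.8  52.9] [91 93 93]
275 215 [617.1  54.6  53.4] [92 96 96]
```

View pics/w12.png

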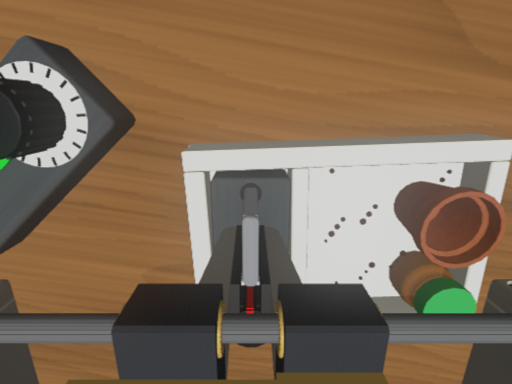

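The bar top has risen from 101.5 to 115.5 with the case still at 52, so the shackle is opening. I'll carry on and lift the lock.

Call:
{"name": "move_arm", "arguments": {
  "deltas": [0, 0, -0.4, 0, 0, 0, 0, -0.3, 0, 0, 0, 0, -0.3, 0, 0, 0, 0, -0.4, 0, 0, 0, 0, -0.5, 0, 0],
  "newtons": 40
}}

```text
time: 14.8
tcp_pos: [613.8, 73.6, 87.1]
ee_rot: [[0.161, -0.001, 0.987], [-0.987, 0.0, 0.161], [-0.0, -1.0, -0.001]]
wrist_force: [-0.4, -0.1, -4.8]
finger_gap: 0.103
```

Call:
{"name": "move_arm", "arguments": {
  "deltas": [0, 0, -0.7, 0, 0, 0, 0, -0.8, 0, 0, 0, 0, -0.8, 0, 0, 0, 0, -0.8, 0, 0, 0, 0, -0.8, 0, 0]
}}

```text
time: 15.42
tcp_pos: [614.1, 73.5, 126.7]
ee_rot: [[0.161, 0.0, 0.987], [-0.987, 0.0, 0.161], [0.0, -1.0, 0.0]]
wrist_force: [-0.5, -0.1, -6.3]
finger_gap: 0.103
```

Call:
{"name": "move_arm", "arguments": {
  "deltas": [0, 0, -0.8, 0, 0, 0, 0, -0.8, 0, 0, 0, 0, -0.8, 0, 0, 0, 0, -0.8, 0, 0, 0, 0, -0.6, 0, 0]
}}

```text
time: 16.05
tcp_pos: [614.3, 73.5, 164.7]
ee_rot: [[0.161, 0.0, 0.987], [-0.987, -0.0, 0.161], [0.0, -1.0, 0.0]]
wrist_force: [0.2, -0.0, -5.5]
finger_gap: 0.102
```

Call:
{"name": "move_arm", "arguments": {
  "deltas": [0, 0, -0.5, 0, 0, 0, 0, -0.3, 0, 0, 0, 0, 0, 0, 0, 0, 0, 0, 0, 0, 0, 0, 0, 0, 0]
}}

```text
time: 16.68
tcp_pos: [613.9, 73.5, 171.8]
ee_rot: [[0.161, -0.001, 0.987], [-0.987, 0.0, 0.161], [-0.0, -1.0, -0.001]]
wrist_force: [-0.3, 0.2, -6.7]
finger_gap: 0.105
```

Call:
{"name": "move_arm", "arguments": {
  "deltas": [0, 0, 0, 0, 0, 0, 0, 0, 0, 0, 0, 0, 0, 0, 0, 0, 0, 0, 0, 0, 0, 0, 0, 0, 0]
}}

```text
time: 17.3
tcp_pos: [614.1, 73.5, 172.1]
ee_rot: [[0.161, -0.0, 0.987], [-0.987, 0.0, 0.161], [-0.0, -1.0, -0.0]]
wrist_force: [0.3, 0.5, -6.6]
finger_gap: 0.105
```

```bash
python3 - <<'E'
from h import *
s=ctrl.state();print(s['time'],s['tcp_pos'],s['finger_gap']*91.9,s['wrist_force'],s['moment'])
grab('wrist','w13');grab('scene','s13')
o=load('s13');cv2.imwrite('pics/s13z.png',cv2.resize(o['p'][120:290,170:420,::-1],None,fx=3,fy=3,interpolation=cv2.INTER_CUBIC))
o=load('w13');d=o['d'];f=192/np.tan(np.radians(o['fovy'])/2)
for u,v in [(251,v) for v in range(190,290,8)]+[(225,v) for v in range(180,240,8)]+[(275,v) for v in range(180,240,8)]:
    dd=d[v,u];P=(np.array([(u-o['cx'])/f*dd,(v-o['cy'])/f*dd,dd])-o['t'])@o['R'];print(u,v,P.round(1),o['p'][v,u])
E
```

```text
17.3 [614.08992395  73.46988253 172.09673469] 9.629201226506153 [ 0.33774401  0.48866141 -6.61932056] [-0.02574414  0.07910763  0.03359792]
251 190 [637.3  77.3 166.4] [97 96 96]
251 198 [637.1  77.3 184.3] [97 96 94]
251 206 [636.5  77.3 198.8] [95 95 94]
251 214 [636.8  77.4 213.2] [90 90 89]
251 222 [634.5  77.  219.5] [157 158 161]
251 230 [629.8  76.3 220. ] [156 157 160]
251 238 [624.2  75.3 218.6] [157 157 161]
251 246 [619.5  74.6 219.5] [156 157 161]
251 254 [614.2  73.7 219.2] [156 156 160]
251 262 [608.9  72.8 219.1] [156 157 160]
251 270 [603.5  71.9 219. ] [156 157 161]
251 278 [597.6  71.  218.5] [156 157 160]
251 286 [553.9  63.5 164. ] [110  64  63]
225 180 [637.5  98.  150.9] [95 96 95]
225 188 [631.4  97.1 152.1] [95 96 96]
225 196 [624.6  96.2 151.6] [92 94 93]
225 204 [618.6  95.2 153.4] [90 93 92]
225 212 [610.9  94.3 151.3] [88 89 91]
225 220 [604.2  93.4 151.9] [89 90 91]
225 228 [621.   91.4 203.4] [83 82 79]
225 236 [621.1  90.4 214.7] [82 77 71]
275 180 [644.1  59.3 151.8] [100 102 103]
275 188 [637.9  58.2 152.8] [ 97 101 101]
275 196 [631.4  56.9 152.7] [96 99 99]
275 204 [624.8  55.7 152.7] [94 97 98]
275 212 [617.9  54.3 152.2] [94 97 98]
275 220 [611.3  53.1 152.9] [94 97 97]
275 228 [603.8  51.6 151.8] [90 91 89]
275 236 [626.7  61.5 216.6] [88 86 81]
```

View pics/w13.png

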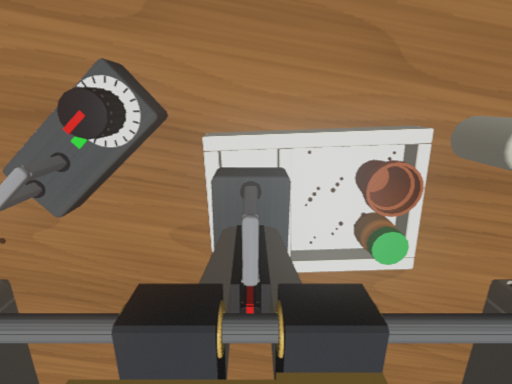

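View pics/s13z.png

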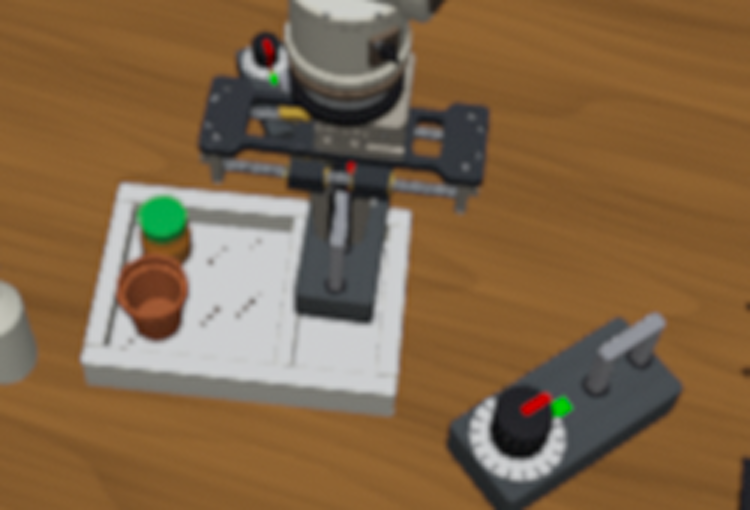

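The case top is at 152, up 100 mm. The bar top is 67 mm above it, so the shackle is about 18 mm out. The lock hangs level, and the load is steady at 6.6 N. I'll hand the job in.

```bash
python3 - <<'E'
from cell import ctrl
print(ctrl.job_done())
E
```

```text
the job is handed in; nothing more can be done
None
```

The lock is hanging from its open shackle, held still about 10 cm above where it lay, and the job is handed in; no verdict was reported. I turned the dial about 100° clockwise (five clicks) to the green mark, opened the shackle and lifted the lock straight up. It took about 17 s.

**Last checks:**
- **Height and tilt:** the case top is at about 152 mm, up from 52 mm, and level to about 1 mm across the part I measured.
- **Shackle:** it is out about 18 mm.
- **Grip:** the finger gap is steady at 9.6 mm on the 10 mm bar, carrying about 6.6 N.
- **Dial:** after release the pointer was within about 0.5° of the mark by measurement. In the later wrist pictures it still pointed along the lock, but the grip partly hid the mark.
- **Pot, jar and spray bottle:** they look unmoved in the pictures; I did not measure them again.

**What disagreed:** the first try at the bar closed on nothing. Both cameras showed the fingertips about 29 mm above the reported TCP. I went about 24 mm lower and gripped again. By the reported pose the grasp point is therefore about 23 mm below the bar's centre, within the 35 mm allowed.

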